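Erect the curing box and seat its bayonet lamp

TASK

Get the small fold-up curing box ready: first raise its three hinged side panels upright so that they form an open box with the fixed wall. Then take the square LED lamp with the two-pin bayonet cap from the wooden rack, push it pins-in-slots into the lampholder in the middle of the box and twist it a full quarter turn clockwise (seen from above) against the spring. Finish while still gripping it, pressed fully home with its body down on the holder's rim - do not let go - and leave the other things on the bench undisturbed.

Things in the scene. Friction and masses are not known exactly. Their poses are not given: they have to be found in the camera images.
- box: Fold-up curing box: grey base plate 150 x 150 x 10 mm, fixed. Origin: centre of its underside, on the table; z up. Fixed aluminium wall along the +x edge (4 mm thick, top at z 72 mm); aluminium panels hinged along the other three edges, left (+y), near (-x), right (-y), splayed outward. In its middle a white tubular lampholder, 50 mm outer diameter, rim at z 55 mm.
- holder (a point): Centre of the lampholder's mouth at rim height; axes as the box's. Bore 30 mm. Pin slots 10 mm wide cut the rim at +x and -x, out to radius 22 mm. Pins run under the 6 mm rim ledge: with the foot over 21 mm below the rim they turn clockwise only (seen from above), to a stop just past 90 degrees, pin line along y. Fully home, the lamp's square body is on the rim, its foot 30 mm below it.
- plunger (a joint): Brass spring plunger, 20 mm diameter, in the lampholder, pressed down by the lamp's foot: m, 0 = up (its top 17 mm below the rim), 0.016 = most. Spring 600 N/m, preload 4.8 N. Lamp fully home: 0.013, about 12.6 N. If not pressed, a turned lamp springs up about 9 mm, until its pins meet the ledge.
- lamp: Bayonet lamp, about 100 g: white square LED column 36 x 36 mm (lamp z 30 to 95, flat sides facing its x and y, yellow chips on them) above a metal cap 26 mm in diameter, 30 mm long, with tapered foot. Two 5 mm pins along lamp +x and -x, to 20 mm from the axis, 12 mm above the foot. Either way round fits. Origin: centre of the foot; z up. Stands foot down in a rack hole.
- rack: Plywood block 210 x 85 x 14 mm, fixed on the table; origin at the centre of its underside, long side along x. Two holes 30 mm in diameter, 9 mm deep, at x = -52 and +52 mm.
- globe: Bystander: round white globe lamp with plain screw cap, 60 mm diameter, 94 mm high, standing in the rack's other hole. Origin: its foot. Leave alone.
- bitset: Bystander: flat black bit case 200 x 100 x 22 mm, fixed, on the opposite side of the box from the rack.
- torch: Bystander: black torch standing upright, 34 mm diameter, 120 mm high. Leave alone.
- driver: Bystander: screwdriver lying, 180 mm long. Leave alone.
- board: Bystander: circuit board 100 x 70 x 16 mm, flat. Leave alone.
- spanner: Bystander: steel spanner lying, 150 mm. Leave alone.
- cup: Bystander: small open grey parts tray, 75 x 75 x 30 mm. Leave alone.
- panel_left (a joint): Hinge of the left, +y panel (60 mm long from the hinge, 138 mm wide, 4 mm thick): rad, 0 = level outward, 1.57 = upright (stop). Hinge line: that top edge of the base plate, 75 mm from the box's centre, 10 mm above the table. Stiff (0.07 N m): stays where it is left. Starts partly raised; a finger fits beyond and below its free edge.
- panel_left_edge (a point): Middle of the free edge of that panel, on its underside (the outer face when upright).
- panel_near (a joint): Hinge of the near, -x panel (60 mm long from the hinge, 138 mm wide, 4 mm thick): rad, 0 = level outward, 1.57 = upright (stop). Hinge line: that top edge of the base plate, 75 mm from the box's centre, 10 mm above the table. Stiff (0.07 N m): stays where it is left. Starts partly raised; a finger fits beyond and below its free edge.
- panel_near_edge (a point): Middle of the free edge of that panel, on its underside (the outer face when upright).
- panel_right (a joint): Hinge of the right, -y panel (60 mm long from the hinge, 138 mm wide, 4 mm thick): rad, 0 = level outward, 1.57 = upright (stop). Hinge line: that top edge of the base plate, 75 mm from the box's centre, 10 mm above the table. Stiff (0.07 N m): stays where it is left. Starts partly raised; a finger fits beyond and below its free edge.
- panel_right_edge (a point): Middle of the free edge of that panel, on its underside (the outer face when upright).
Mind the look-alikes: they are no part of the job. What is shaped like the lamp but blue, green or red is not meant.

How it is judged:
By the outcome, as a careful person would: the job done as asked, in the order asked, and still so for the second after the job is handed in, while the arm keeps its last pose, push and grip.
It also fails if it takes over 72 s, if anything falls off the work surface, if the arm or the gripper's body presses on something with over 40 N, if the wrist force passes 120 N, or if a joint passes its speed limit or range.

ROBOT

A 6-joint arm with a two-finger parallel gripper is mounted at the origin on the work surface. World frame = base frame: x ahead of the robot, y to its left, z up, the work surface at z = 0. Lengths are in mm, angles in rad, forces in N, time in s.
With the tool pointing down it reaches from about 350 to 775 mm from the base axis. Payload 7.3 kg.
Tool frame: the origin (TCP) lies at the very end of the fingers, on their centre line; the grasp point (between the pads) lies 19 mm behind it; z points along the fingers, y is the line along which they close (so a half turn about z gives the same grasp; the last joint's range is limited). The gripper opens to 92 mm and grips with 3 to 60 N. Pads are 19 mm wide; open, the fingers measure 130 mm over their backs; the gripper's body (75 mm by 190 mm) begins 47 mm behind the grasp point.
Start: joints at [0.975, 0.342, 1.524, -0, 1.275, -0.146], TCP at [228.251, 472.807, 226.741] pointing down, gripper open.
Joint ranges: [-2.53, 2.53], [-0.77, 2.02], [0.04, 2.7], [-1, 4.14], [0.28, 2.66], [-3.11, 3.11]. Speed limits (rad/s): [2.57, 2.57, 3.14, 3.14, 3.14, 3.14].

INTERFACE

Orientations are given as [roll, pitch, yaw] about the fixed x, y, z axes, in that order (R = Rz(yaw) Ry(pitch) Rx(roll)).
In Python, from plant import get_obs, capture, close_job gives the robot as it stands. The module is installed in compiled form; this text tells all that it offers.
- The arm moves only by the shell command python3 -m handwheel 'ROWS'. ROWS is JSON, a list of rows, each a list of 3 entries, a list of its own where there are three numbers: the turn, a rotation vector about the tool's x, y, z in degrees, then the shift along the tool's x, y, z in m, then the opening, from 0 (shut) to 1 (fully open). A call has 1 to 12 rows; each row is the pose to reach, as a shift and turn from the pose commanded when the call began, along the tool's axes at that moment; what a row does not reach only later rows make up. A row lasts 1/10 s, in which the tool goes at most 50 mm and 8.59 degrees, less where a joint would pass 70% of its speed; a pose out of reach is approached as far as the arm can. A call with a gripper value outside its range is refused whole. The fingers move at their own pace and stop on an object; the grip force is fixed at half the most. Time passes only in rows, so rows that repeat a pose let the fingers close. It gives the time, the measured TCP pose, the force, the opening and the grip force at its end, in the units of the state.
- get_obs(): the state, without advancing time (a new reading comes with each control period).
- capture(name): name is "side" or "top" or "wrist"; returns a dict with "image" (420x560x3 uint8, red, green, blue), "depth" (420x560 float32, mm along the optical axis (not along the pixel's ray), 0 where there is no reading), "fx", "fy", "cx", "cy" (pixels), "camera_from_world" (4x4, takes a point from world to camera coordinates). Camera axes: x right, y down, z forward; pixel columns grow to the right and rows downward; lengths in mm; the calibration is good to about 2 mm. A picture is of the moment at which its call begins.
- close_job(): hands the job in; it is judged then, once.
The state is a dict: "time": time; "joint_positions": joint angles; "dq": joint speeds; "tau": joint torques, N m; "tool_pos": TCP position; "tcp_rot": TCP orientation; "contact_force": force on the tool from outside, world axes, zero at the start; "moment": the same for the moment, N m; "grip_width": finger opening in mm; "finger_force": force on a finger pad.
Only numpy, scipy, OpenCV 4.12 (cv2) and the standard library are available. Lean on these libraries where they do the work, as an engineer would, in place of code of your own. Each camera call takes 0.05 s, during which the arm holds its last target. There are 200 camera calls.

## Working session

There is one attempt and no reset: what is moved stays moved. The work goes in short steps, Python scripts to look and compute and a shell command to move; the robot and the scene stay as the last step left them, time stands still between calls to the robot, and variables do not carry over. Pictures are saved under pics/ and viewed, at most 10 in all, crops included, and the job is handed in when it is done.

```bash
mkdir -p pics; cat > h.py <<'E'
import numpy as np,cv2
from plant import get_obs,capture
def snap(n,f=None):
    c=capture(n)
    if f: cv2.imwrite('pics/'+f,c['image'][:,:,::-1])
    return c
def pts(c):
    d=c['depth'];v,u=np.indices(d.shape)
    P=np.stack([(u-c['cx'])/c['fx']*d,(v-c['cy'])/c['fy']*d,d,np.ones_like(d)],-1)
    return (P@np.linalg.inv(c['camera_from_world']).T)[...,:3]
def ray(c,u,v,z):
    T=np.linalg.inv(c['camera_from_world']);d=T[:3,:3]@[(u-c['cx'])/c['fx'],(v-c['cy'])/c['fy'],1];o=T[:3,3]
    return o+d*(z-o[2])/d[2]
E
python3 - <<'E'
from h import *
for n in('top','side'):
    c=snap(n,n+'0.png');print(n,np.linalg.inv(c['camera_from_world']).round(2).tolist(),c['fx'])
print(get_obs())
E
```

```text
top [[0.02, -0.99, 0.16, 376.63], [-1.0, -0.02, -0.01, -15.58], [0.01, -0.16, -0.99, 1168.9], [0.0, 0.0, 0.0, 1.0]] 491.3998228281696
side [[0.95, -0.18, 0.26, 184.2], [-0.32, -0.59, 0.74, -1109.76], [0.02, -0.79, -0.62, 972.11], [0.0, 0.0, 0.0, 1.0]] 531.2629152474291
{'time': 0.1, 'joint_positions': array([ 9.75029182e-01,  3.42676002e-01,  1.52487536e+00,  3.47879208e-05,
        1.27539410e+00, -1.45975323e-01]), 'dq': array([ 0.0017048 , -0.00360178, -0.00196678,  0.00044451,  0.00061143,
       -0.00096998]), 'tau': array([ 2.07288984e-03, -4.32001269e+01, -2.44696140e+01,  7.20398873e-02,
        5.26024529e-02, -6.43196677e-05]), 'tool_pos': array([228.02522487, 472.51913435, 226.11864375]), 'tcp_rot': array([-3.14025908e+00, -2.29688910e-04,  2.69179053e+00]), 'contact_force': array([-0.57568615,  0.25513833,  0.56348868]), 'moment': array([-0.03476663,  0.0263826 , -0.02746592]), 'finger_force': 0.0, 'grip_width': 92.3589653892497}
```

View pics/top0.png

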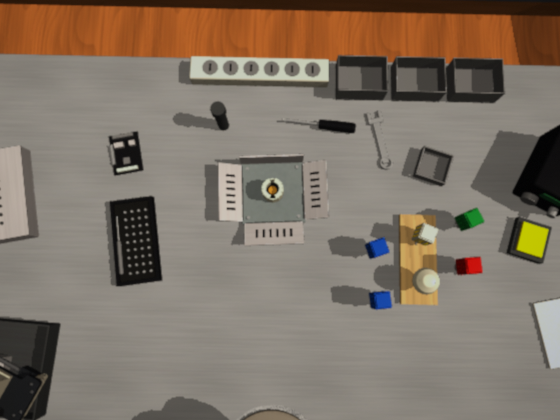

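View pics/side0.png

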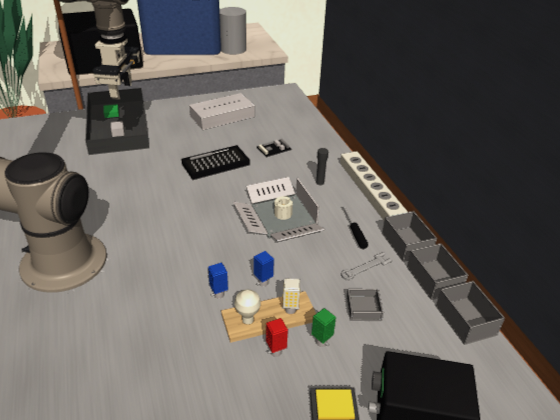

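Candidates for the lamp in the top view: white square column at (427,233), round globe (428,281), blue (377,247) and (381,300), green (470,219), red (470,266). The white square one standing in the rack fits. In the side view it is at (291,295), with yellow chips. I'll confirm it in an enlarged crop and measure.

```bash
python3 - <<'E'
from h import *
c=snap('top');P=pts(c);im=c['image']
s=snap('side');cv2.imwrite('pics/crop1.png',np.hstack([cv2.resize(im[200:320,340:500][:,:,::-1],(533,400),interpolation=2),cv2.resize(s['image'][250:350,250:340][:,:,::-1],(267,400),interpolation=2)]))
# surveys
def show(n,u,v):
    print(n,P[v-1:v+2,u-1:u+2].reshape(-1,3).mean(0).round(1))
for n,u,v in[('lamp',427,233),('globe',428,281),('left tip',222,192),('left in',236,192),('near in',273,226),('near tip',273,241),('right in',309,190),('right tip',325,190),('wall',273,158),('base',255,210),('rackc',420,258),('table',340,220)]: show(n,u,v)
Q=P.reshape(-1,3)
# lampholder rim, wall top, lamp top
m=(abs(Q[:,2]-56)<6)&(abs(Q[:,0]-520)<60)&(abs(Q[:,1])<60)
for n,lo,hi,u0,u1,v0,v1 in[('rim',48,62,255,292,172,208),('wall',62,82,235,312,145,170),('lamp',90,120,410,442,218,250),('base',5,16,240,305,160,226),('rack',9,20,395,442,210,308)]:
    R=P[v0:v1,u0:u1];k=(R[...,2]>lo)&(R[...,2]<hi);X=R[k]
    r=cv2.minAreaRect(X[:,:2].astype(np.float32));print(n,k.sum(),X.mean(0).round(1),r)
for n,u0,u1,v0,v1 in[('L',218,241,170,215),('N',248,300,224,243),('R',305,329,168,214)]:
    R=P[v0:v1,u0:u1].reshape(-1,3);R=R[R[:,2]>14];m=R.mean(0);w=np.linalg.svd(R-m)[2][2] if 0 else np.linalg.eigh(np.cov(R.T))[1][:,0]
    print(n,len(R),m.round(1),w.round(3),'ang',np.arccos(abs(w[2])),R[:,2].max())
E
```

```text
lamp [ 501.4 -332.2  100.7]
globe [ 397.5 -331.9   99.2]
left tip [595.1 127.5  40.1]
left in [599.5  96.7  21. ]
near in [520.    6.9  20. ]
near tip [483.    5.7  37.3]
right in [608.1 -76.9  20.4]
right tip [ 605.6 -113.6   36.9]
wall [676.2  10.   52.7]
base [558.8  50.9  10. ]
rackc [ 452.1 -339.5   14.9]
table [ 540.4 -153.4   -0.6]
rim 218 [604.6   9.5  54.8] ((604.1950073242188, 9.524009704589844), (50.163658142089844, 48.7200927734375), 1.2732231616973877)
wall 180 [676.9  14.3  70.5] ((677.1924438476562, 14.386665344238281), (6.4484639167785645, 147.5132598876953), 2.9484572410583496)
lamp 283 [ 503.1 -334.5   99.1] ((503.619140625, -336.154541015625), (37.39500427246094, 37.531532287597656), 69.1253890991211)
base 3387 [601.4  10.6  11. ] ((600.5967407226562, 10.790267944335938), (155.947265625, 154.57321166992188), 1.7181127071380615)
rack 2288 [ 451.5 -328.8   14.6] ((452.13873291015625, -335.600341796875), (86.55970764160156, 210.47576904296875), 89.59005737304688)
L 988 [597.2 111.   31.3] [-0.044  0.999  0.022] ang 1.5491885462170123 1168.8995062680915
N 983 [501.8   5.1  35.3] [0.992 0.019 0.123] ang 1.44783225152325 1168.8995062680915
R 1053 [604.4 -93.3  31.7] [ 0.049 -0.997  0.06 ] ang 1.5103398656741955 1168.8995062680915
```

View pics/crop1.png

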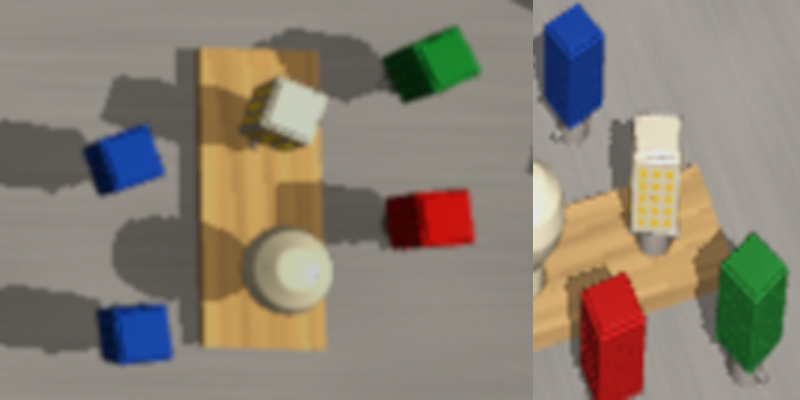

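The crop confirms the target: the white square column with yellow chips, standing in the rack's +x hole. Next I'll raise the panels, left first. This helper works out the shifts in the tool's axes.

```bash
cat >> h.py <<'E'
from scipy.spatial.transform import Rotation as Ro
BOX=np.array([602,10.,0]);BY=2.3
def box(x,y,z):
    return BOX+Ro.from_euler('z',BY,degrees=True).apply([x,y,z])
def go(p,theta):
    "shift (m) and turn (deg) in current tool axes to TCP p, pointing down, tool y at theta deg"
    o=get_obs();R=Ro.from_euler('xyz',o['tcp_rot']);G=Ro.from_euler('xyz',[np.pi,0,np.radians(theta+90)])
    print('t',round(o['time'],2),'turn',np.degrees((R.inv()*G).as_rotvec()).round(2),'shift',(R.inv().apply(np.array(p)-o['tool_pos'])/1000).round(4))
E
python3 - <<'E'
from h import *
go(box(0,180,120),90+BY)
E
```

```text
t 0.2 turn [-5.000e-02 -2.000e-02 -2.807e+01] shift [-0.4532 -0.0951  0.1063]
```

```bash
python3 -m handwheel '[[[0,0,-28],[-0.453,-0.095,0.106],0],[[0,0,-28],[-0.453,-0.095,0.106],0],[[0,0,-28],[-0.453,-0.095,0.106],0],[[0,0,-28],[-0.453,-0.095,0.106],0],[[0,0,-28],[-0.453,-0.095,0.106],0],[[0,0,-28],[-0.453,-0.095,0.106],0],[[0,0,-28],[-0.453,-0.095,0.106],0],[[0,0,-28],[-0.453,-0.095,0.106],0],[[0,0,-28],[-0.453,-0.095,0.106],0],[[0,0,-28],[-0.453,-0.095,0.106],0],[[0,0,-28],[-0.453,-0.095,0.106],0],[[0,0,-28],[-0.453,-0.095,0.106],0]]'; python3 - <<'E'
from h import *
go(box(0,165,12),90+BY)
c=snap('wrist','w1.png');s=snap('side')
# panel profiles from the top view via depth
P=pts(s);B=Ro.from_euler('z',-BY,degrees=True).apply(P.reshape(-1,3)-BOX)
for n,a,b,sg in[('L',1,0,1),('R',1,0,-1),('N',0,1,-1)]:
    k=(abs(B[:,b])<55)&(sg*B[:,a]>82)&(sg*B[:,a]<150)&(B[:,2]>8)&(B[:,2]<65);X=B[k]
    q=np.polyfit(sg*X[:,a],X[:,2],1);print(n,len(X),np.arctan(q[0]),'z75',q[0]*75+q[1],'edge',np.percentile(sg*X[:,a],98),np.percentile(X[:,2],98))
E
```

```text
time: 1.4
tool_pos: [594.8, 189.6, 119.8]
tcp_rot: [3.141, -0.002, -3.105]
contact_force: [0.5, 0.1, -0.7]
grip_width: 1.8
finger_force: 0.0
t 1.4 turn [ 0.01 -0.1  -0.18] shift [-0.0003 -0.0147  0.1078]
L 521 0.4725762116486643 z75 15.155934322364317 edge 126.22442106487172 42.41580577027666
R 288 0.3931738901564928 z75 14.70017657631682 edge 131.25438235416098 39.351984616556386
N 331 0.43337066019903203 z75 15.514652289535306 edge 126.49738775605627 40.28215024309483
```

View pics/w1.png

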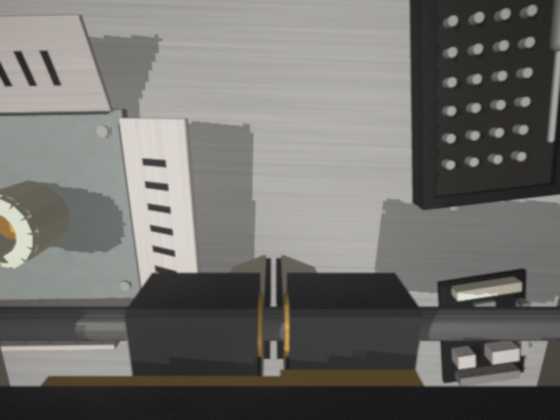

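The wrist view shows the fingers at (275,260), in open space between the left panel's edge (x≈195) and the bit case (x≥412). The panels sit at about 0.39–0.47 rad. I'll lower beyond the left edge, then sweep up along the arc.

```bash
python3 -m handwheel '[[[0,0,0],[0,-0.015,0.05],0],[[0,0,0],[0,-0.015,0.1],0],[[0,0,0],[0,-0.015,0.108],0],[[0,0,0],[0,-0.015,0.108],0],[[0,0,0],[0,-0.032,0.108],0],[[0,0,0],[0,-0.040,0.096],0],[[0,0,0],[0,-0.049,0.088],0],[[0,0,0],[0,-0.059,0.0815],0],[[0,0,0],[0,-0.070,0.077],0],[[0,0,0],[0,-0.079,0.0755],0],[[0,0,0],[0,-0.084,0.075],0],[[0,0,0],[0,-0.084,0.075],0]]'; cat >> h.py <<'E'
def panels():
    for cam in('side','top'):
        P=pts(snap(cam));B=Ro.from_euler('z',-BY,degrees=True).apply(P.reshape(-1,3)-BOX)
        for n,a,b,sg in[('L',1,0,1),('R',1,0,-1),('N',0,1,-1)]:
            k=(abs(B[:,b])<66)&(sg*B[:,a]>60)&(sg*B[:,a]<150)&(B[:,2]>15)&(B[:,2]<80);X=B[k]
            if len(X)<5: print(cam,n,len(X));continue
            t=X[X[:,2]>X[:,2].max()-5];print(cam,n,len(X),'top z',X[:,2].max().round(1),'r at top',(sg*t[:,a]).mean().round(1))
E
python3 - <<'E'
from h import *
o=get_obs();print(Ro.from_euler('z',-BY,degrees=True).apply(o['tool_pos']-BOX),o['contact_force'])
panels()
E
```

```text
time: 2.7
tool_pos: [597.9, 105.0, 45.3]
tcp_rot: [-3.141, -0.001, -3.104]
contact_force: [-0.8, 0.2, -0.2]
grip_width: 0.5
finger_force: 0.0
[-0.23683013 95.12813592 45.30925596] [-0.78672733  0.22747165 -0.1961478 ]
side L 593 top z 79.5 r at top 98.5
side R 384 top z 40.9 r at top 128.6
side N 461 top z 50.8 r at top 64.8
top L 1
top R 1262 top z 41.9 r at top 124.7
top N 1188 top z 44.0 r at top 121.9
```

```bash
python3 -m handwheel '[[[0,0,0],[0,-0.002,0],0],[[0,0,0],[0,-0.003,0],0],[[0,0,0],[0,-0.003,0],0]]' | egrep 'pos|force';python3 -m handwheel '[[[0,0,0],[0,-0.002,0],0],[[0,0,0],[0,-0.003,0],0],[[0,0,0],[0,-0.003,0],0]]'| egrep 'pos|force'
```

```text
tool_pos: [598.0, 103.5, 45.4]
contact_force: [-0.1, 1.0, -0.1]
finger_force: 0.2
tool_pos: [598.0, 102.8, 45.5]
contact_force: [-0.2, 9.5, -2.1]
finger_force: 5.1
```

```bash
python3 - <<'E'
from h import *
s=snap('side','s2.png');cv2.imwrite('pics/s2.png',cv2.resize(s['image'][150:260,210:350][:,:,::-1],None,fx=4,fy=4))
E
```

```text
(no output)
```

View pics/s2.png

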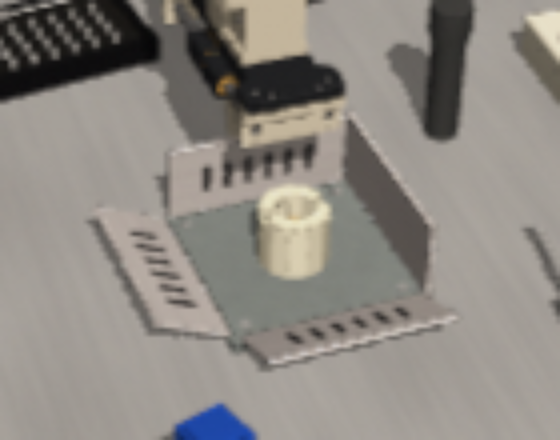

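The left panel is upright: the panel shows at crop (245,170), and the push reached 9.5 N at the stop. I'll back off and go around to the near panel.

```bash
python3 -m handwheel '[[[0,0,0],[0,0.02,-0.01],0],[[0,0,0],[0,0.03,-0.055],0],[[0,0,0],[0.03,0.03,-0.07],0],[[0,0,0],[0.08,0.01,-0.07],0],[[0,0,0],[0.12,-0.03,-0.07],0],[[0,0,0],[0.165,-0.07,-0.07],0],[[0,0,0],[0.165,-0.09,-0.07],0],[[0,0,0],[0.165,-0.09,-0.03],0],[[0,0,0],[0.165,-0.09,0.01],0],[[0,0,0],[0.165,-0.09,0.033],0],[[0,0,0],[0.165,-0.09,0.033],0],[[0,0,0],[0.165,-0.09,0.033],0]]' | egrep 'pos|force'; python3 - <<'E'
from h import *
o=get_obs();print(Ro.from_euler('z',-BY,degrees=True).apply(o['tool_pos']-BOX),o['contact_force'])
E
```

```text
tool_pos: [437.3, 4.0, 13.1]
contact_force: [0.6, -0.4, -0.0]
finger_force: 0.0
[-164.78602021    0.57469331   13.11327356] [ 0.57421642 -0.36253583 -0.03493998]
```

```bash
python3 -m handwheel '[[[0,0,0],[-0.015,0,0],0],[[0,0,0],[-0.026,0,0],0],[[0,0,0],[-0.0345,0,-0.0105],0],[[0,0,0],[-0.043,0,-0.019],0],[[0,0,0],[-0.053,0,-0.0255],0],[[0,0,0],[-0.0645,0,-0.03],0],[[0,0,0],[-0.073,0,-0.0315],0],[[0,0,0],[-0.078,0,-0.032],0],[[0,0,0],[-0.078,0,-0.032],0]]' | egrep 'pos|force'; python3 -m handwheel '[[[0,0,0],[-0.002,0,0],0],[[0,0,0],[-0.003,0,0],0],[[0,0,0],[-0.003,0,0],0]]' | egrep 'pos|force';python3 -m handwheel '[[[0,0,0],[-0.002,0,0],0],[[0,0,0],[-0.003,0,0],0],[[0,0,0],[-0.003,0,0],0]]'| egrep 'pos|force'
```

```text
tool_pos: [516.0, 7.0, 45.1]
contact_force: [-0.1, 0.1, -0.1]
finger_force: 0.0
tool_pos: [517.7, 7.2, 44.5]
contact_force: [-0.7, -0.2, -0.1]
finger_force: 0.4
tool_pos: [517.8, 7.3, 44.3]
contact_force: [-10.0, -1.5, 7.2]
finger_force: 5.2
```

```bash
python3 -m handwheel '[[[0,0,0],[0.02,0,-0.01],0],[[0,0,0],[0.03,0,-0.055],0],[[0,0,0],[0.03,-0.03,-0.07],0],[[0,0,0],[0.02,-0.08,-0.07],0],[[0,0,0],[-0.01,-0.12,-0.07],0],[[0,0,0],[-0.05,-0.15,-0.07],0],[[0,0,0],[-0.081,-0.168,-0.07],0],[[0,0,0],[-0.081,-0.168,-0.03],0],[[0,0,0],[-0.081,-0.168,0.01],0],[[0,0,0],[-0.081,-0.168,0.032],0],[[0,0,0],[-0.081,-0.168,0.032],0],[[0,0,0],[-0.081,-0.168,0.032],0]]' | egrep 'pos|force'; python3 - <<'E'
from h import *
o=get_obs();print(Ro.from_euler('z',-BY,degrees=True).apply(o['tool_pos']-BOX),o['contact_force'])
E
```

```text
tool_pos: [608.8, -157.6, 13.1]
contact_force: [0.2, -0.3, 0.2]
finger_force: 0.0
[ 4.49816249e-02 -1.67692227e+02  1.30631172e+01] [ 0.23245476 -0.29697949  0.23996893]
```

```bash
python3 -m handwheel '[[[0,0,0],[0,0.01,0],0],[[0,0,0],[0,0.0185,0],0],[[0,0,0],[0,0.028,-0.0105],0],[[0,0,0],[0,0.0365,-0.019],0],[[0,0,0],[0,0.0465,-0.0255],0],[[0,0,0],[0,0.0575,-0.03],0],[[0,0,0],[0,0.0665,-0.0315],0],[[0,0,0],[0,0.0715,-0.032],0],[[0,0,0],[0,0.0715,-0.032],0]]' | egrep 'pos|force'; python3 -m handwheel '[[[0,0,0],[0,0.002,0],0],[[0,0,0],[0,0.003,0],0],[[0,0,0],[0,0.003,0],0]]' | egrep 'pos|force';python3 -m handwheel '[[[0,0,0],[0,0.002,0],0],[[0,0,0],[0,0.003,0],0],[[0,0,0],[0,0.003,0],0]]'| egrep 'pos|force'
```

```text
tool_pos: [605.4, -84.6, 44.6]
contact_force: [0.5, -0.0, -0.7]
finger_force: 0.0
tool_pos: [605.2, -83.0, 44.2]
contact_force: [0.7, -0.3, 0.2]
finger_force: 0.1
tool_pos: [605.2, -82.0, 44.3]
contact_force: [-0.2, -9.3, -1.4]
finger_force: 4.2
```

```bash
python3 -m handwheel '[[[0,0,0],[0,-0.02,-0.01],0],[[0,0,0],[0,-0.03,-0.055],0],[[0,0,0],[0,-0.02,-0.10],1],[[0,0,0],[0,0.02,-0.14],1],[[0,0,0],[0,0.06,-0.16],1],[[0,0,0],[0,0.086,-0.16],1],[[0,0,0],[0,0.086,-0.16],1],[[0,0,0],[0,0.086,-0.16],1]]' | egrep 'pos|force'; python3 - <<'E'
from h import *
o=get_obs();print(Ro.from_euler('z',-BY,degrees=True).apply(o['tool_pos']-BOX))
c=snap('wrist','w2.png');print(np.linalg.inv(c['camera_from_world']).round(2).tolist())
P=pts(c);k=(abs(P[...,2]-55)<4)&(abs(P[...,0]-602)<40)&(abs(P[...,1]-10)<40);X=P[k]
print(k.sum(),cv2.minEnclosingCircle(X[:,:2].astype(np.float32)),X.mean(0))
panels()
E
```

```text
tool_pos: [601.8, 6.3, 204.5]
contact_force: [-0.2, -0.2, -0.2]
finger_force: 0.0
[ -0.30039711  -3.64469389 204.47705727]
[[-0.04, 0.96, 0.29, 523.0], [1.0, 0.04, 0.01, 2.66], [0.0, 0.29, -0.96, 362.17], [0.0, 0.0, 0.0, 1.0]]
1414 ((602.7396240234375, 10.515727043151855), 25.36960220336914) [602.21325885  10.40501511  54.48265126]
side L 598 top z 75.0 r at top 69.3
side R 701 top z 73.9 r at top 75.5
side N 295 top z 74.8 r at top 72.3
top L 83 top z 73.8 r at top 72.4
top R 45 top z 73.6 r at top 74.3
top N 0
```

View pics/w2.png

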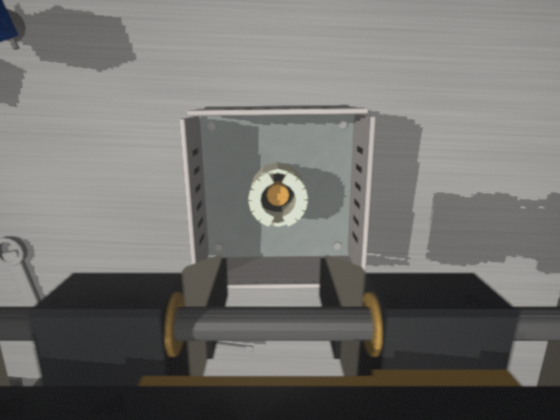

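All three panels are upright around the holder. In the wrist view the rim is at (278,197), with its slots dark at 12 and 6 o'clock, which gives a holder centre of about (602.5,10.5). Next I'll hover over the lamp.

```bash
sed -i 's/^BOX=.*/BOX=np.array([602.5,10.5,0]);BY=2.3/' h.py; python3 - <<'E'
from h import *
go([503.6,-336,190],69)
E
```

```text
t 9.8 turn [-1.000e-02 -7.000e-02  2.315e+01] shift [ 0.111  -0.3369  0.0141]
```

```bash
python3 -m handwheel '[[[0,0,23],[0.111,-0.337,0.014],1],[[0,0,23],[0.111,-0.337,0.014],1],[[0,0,23],[0.111,-0.337,0.014],1],[[0,0,23],[0.111,-0.337,0.014],1],[[0,0,23],[0.111,-0.337,0.014],1],[[0,0,23],[0.111,-0.337,0.014],1],[[0,0,23],[0.111,-0.337,0.014],1],[[0,0,23],[0.111,-0.337,0.014],1],[[0,0,23],[0.111,-0.337,0.014],1],[[0,0,23],[0.111,-0.337,0.014],1],[[0,0,23],[0.111,-0.337,0.014],1]]' | egrep 'pos|force|rot'; python3 - <<'E'
from h import *
c=snap('wrist','w3.png')
P=pts(c);k=(abs(P[...,2]-100)<5)&(abs(P[...,0]-503)<32)&(abs(P[...,1]+336)<32);X=P[k]
print(k.sum(),cv2.minAreaRect(X[:,:2].astype(np.float32)),X.mean(0))
E
```

```text
tool_pos: [504.7, -333.8, 190.7]
tcp_rot: [3.141, -0.0, 2.781]
contact_force: [-0.1, 0.6, -0.3]
finger_force: 0.0
2373 ((501.3317565917969, -335.4361267089844), (35.7506217956543, 35.96718215942383), 68.22805786132812) [ 500.34881727 -335.09148085   98.65787887]
```

View pics/w3.png

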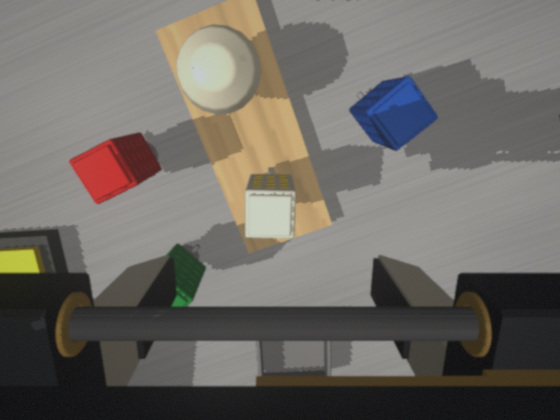

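The lamp's top is at (270,212), square with the tool, and the green look-alike at (185,275) is near the left finger. I'll check clearances and find which faces the pins are on.

```bash
python3 - <<'E'
from h import *
L=np.array([501.4,-335.5,0]);th=np.radians(68.2)
ex=np.array([np.cos(th),np.sin(th),0]);ey=np.array([-np.sin(th),np.cos(th),0])
cs={n:snap(n) for n in('top','side','wrist')}
# obstacles: points z>50 in lamp-aligned coords
for n in('top','wrist'):
    P=pts(cs[n]).reshape(-1,3);P=P[(P[:,2]>55)&(P[:,2]<105)]-L;a=P@ex;b=P@ey
    k=(abs(a)>25)&(abs(a)<90)&(abs(b)<30);print(n,'obst a:',np.histogram(a[k],np.arange(-90,91,10))[0])
tiles=[]
for n in('top','side'):
    c=cs[n];im=c['image'][:,:,::-1].copy();M=c['camera_from_world']
    pr=[]
    for nm,d in(('+ty',ex),('-ty',-ex),('+tx',ey),('-tx',-ey)):
        q=M@np.r_[L+d*19+[0,0,17],1];pr.append((nm,c['fx']*q[0]/q[2]+c['cx'],c['fy']*q[1]/q[2]+c['cy']))
    u0,v0=np.mean([p[1] for p in pr])-16,np.mean([p[2] for p in pr])-22;u0,v0=int(u0),int(v0)
    t=cv2.resize(im[v0:v0+40,u0:u0+32],(384,480),interpolation=cv2.INTER_CUBIC)
    print(n,[(p[0],round((p[1]-u0)*12),round((p[2]-v0)*12)) for p in pr]);tiles.append(t)
cv2.imwrite('pics/pins.png',np.hstack(tiles))
E
```

```text
top obst a: [0 0 0 0 0 0 0 0 0 0 0 0 0 0 0 0 0 0]
wrist obst a: [0 0 0 0 0 0 0 0 0 0 0 0 0 0 0 0 0 0]
top [('+ty', 102, 238), ('-ty', 283, 313), ('+tx', 159, 364), ('-tx', 226, 187)]
side [('+ty', 198, 200), ('-ty', 190, 348), ('+tx', 97, 267), ('-tx', 291, 279)]
```

View pics/pins.png

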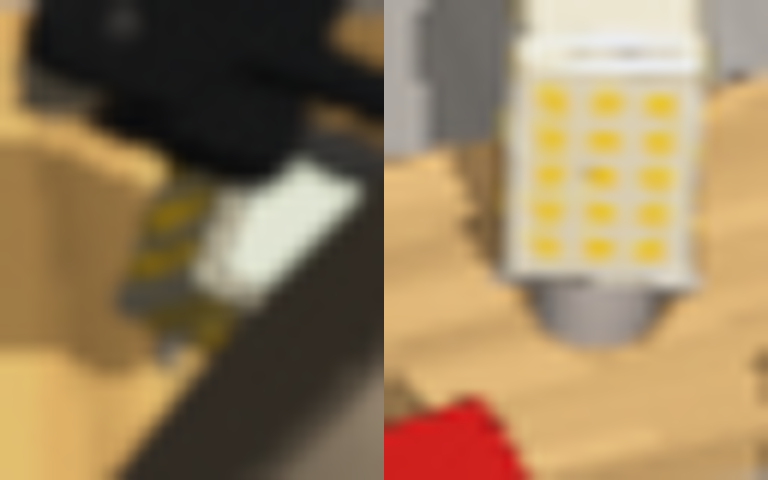

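In the top tile the pin is at (170,350), on the tool +x face. The side tile shows a smooth cap on the −y face, so the pins lie along tool x. The fingers' descent is clear, so I'll grasp.

```bash
python3 - <<'E'
from h import *
go([502.3,-335.6,60],68.5)
E
```

```text
t 11.1 turn [0.   0.02 0.82] shift [ 0.0018 -0.0023  0.1309]
```

```bash
python3 -m handwheel '[[[0,0,0.8],[0.002,-0.002,0.04],0.8],[[0,0,0.8],[0.002,-0.002,0.07],0.7],[[0,0,0.8],[0.002,-0.002,0.1],0.7],[[0,0,0.8],[0.002,-0.002,0.125],0.7],[[0,0,0.8],[0.002,-0.002,0.131],0.7],[[0,0,0.8],[0.002,-0.002,0.131],0.7],[[0,0,0.8],[0.002,-0.002,0.131],0.2],[[0,0,0.8],[0.002,-0.002,0.131],0.2],[[0,0,0.8],[0.002,-0.002,0.131],0.2],[[0,0,0.8],[0.002,-0.002,0.131],0.2],[[0,0,0.8],[0.002,-0.002,0.131],0.2],[[0,0,0.8],[0.002,-0.002,0.131],0.2]]'
```

```text
time: 12.3
tool_pos: [502.0, -336.6, 60.5]
tcp_rot: [-3.141, 0.001, 2.765]
contact_force: [-0.5, 0.4, 4.6]
grip_width: 35.9
finger_force: 30.0
```

```bash
python3 -m handwheel '[[[0,0,0],[0,0,-0.03],0.2],[[0,0,0],[0,0,-0.07],0.2],[[0,0,0],[0,0,-0.1],0.2],[[0,0,0],[0,0,-0.12],0.2],[[0,0,0],[0,0,-0.12],0.2],[[0,0,0],[0,0,-0.12],0.2]]'; python3 - <<'E'
from h import *
c=snap('wrist')
o=get_obs();R=Ro.from_euler('xyz',o['tcp_rot']);P=pts(c).reshape(-1,3)
T=R.inv().apply(P-o['tool_pos']);k=(abs(T[:,0])<30)&(abs(T[:,1])<16)&(T[:,2]>-75)&(T[:,2]<60);X=T[k]
top=X[X[:,2]<X[:,2].min()+6];print(len(X),'top face tool z',top[:,2].min(),np.median(top[:,2]),'x range',top[:,0].min(),top[:,0].max())
f=X[(X[:,2]>-30)&(X[:,2]<20)];print('face x',len(f),np.median(f[:,0]) if len(f) else '', f[:,0].max() if len(f) else '')
go(box(0,0,150),92.3)
E
```

```text
time: 12.9
tool_pos: [501.3, -336.0, 178.8]
tcp_rot: [3.141, -0.001, 2.765]
contact_force: [-0.4, 0.1, -1.1]
grip_width: 35.8
finger_force: 30.0
8205 top face tool z -41.96601506836396 -39.603181105720154 x range -17.382555222295622 18.793831651530628
face x 3138 18.18561329397901 19.167291188758387
t 12.95 turn [  0.08  -0.13 -23.87] shift [0.0329 0.3593 0.0284]
```

The lamp is held centred (top 39.6 mm above the TCP, face at +18.2 mm). Now over to the holder.

```bash
python3 -m handwheel '[[[0,0,-24],[0.033,0.359,0],0.2],[[0,0,-24],[0.033,0.359,0],0.2],[[0,0,-24],[0.033,0.359,0],0.2],[[0,0,-24],[0.033,0.359,0],0.2],[[0,0,-24],[0.033,0.359,0],0.2],[[0,0,-24],[0.033,0.359,0],0.2],[[0,0,-24],[0.033,0.359,0],0.2],[[0,0,-24],[0.033,0.359,0],0.2],[[0,0,-24],[0.033,0.359,0.028],0.2],[[0,0,-24],[0.033,0.359,0.028],0.2],[[0,0,-24],[0.033,0.359,0.028],0.2],[[0,0,-24],[0.033,0.359,0.028],0.2]]'; python3 - <<'E'
from h import *
go(box(0.3,0,112),92.3)
s=snap('side');im=cv2.resize(s['image'][130:250,230:350][:,:,::-1],(600,600),interpolation=2);cv2.imwrite('pics/s5.png',im)
E
```

```text
time: 14.15
tool_pos: [603.2, 8.8, 152.2]
tcp_rot: [-3.141, 0.0, -3.1]
contact_force: [-0.7, 0.1, -1.0]
grip_width: 35.7
finger_force: 30.0
t 14.15 turn [-0.01  0.02  0.06] shift [0.0003 0.0017 0.0402]
```

View pics/s5.png

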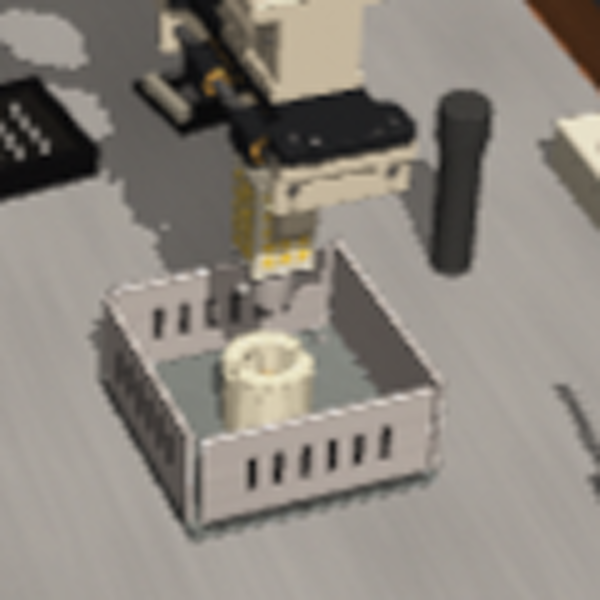

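The box has formed properly. The lamp is at crop (280,270), straight above the holder at (268,360). Descending to just above the rim, correcting on the way.

```bash
python3 -m handwheel '[[[0,0,0],[0,0.0017,0.02],0.2],[[0,0,0],[0,0.0017,0.034],0.2],[[0,0,0],[0,0.0017,0.036],0.2],[[0,0,0],[0,0.0017,0.036],0.2],[[0,0,0],[0,0.0017,0.036],0.2]]'|egrep 'pos|force'; python3 - <<'E'
from h import *
go(box(0.3,0,112),92.3);get_obs()
E
```

```text
tool_pos: [603.6, 11.1, 116.9]
contact_force: [0.3, 1.0, -1.1]
finger_force: 30.0
t 14.7 turn [-0.01  0.12  0.11] shift [ 0.0008 -0.0005  0.0049]
```

```bash
python3 -m handwheel '[[[0,0,0],[0.0008,0,0.006],0.2],[[0,0,0],[0.0008,0,0.01],0.2],[[0,0,0],[0.0008,0,0.014],0.2],[[0,0,0],[0.0008,0,0.0155],0.2],[[0,0,0],[0.0008,0,0.0155],0.2]]'|egrep 'pos|force';  python3 -m handwheel '[[[0,0,0],[0,0,0.002],0.2],[[0,0,0],[0,0,0.004],0.2],[[0,0,0],[0,0,0.006],0.2],[[0,0,0],[0,0,0.006],0.2]]'|egrep 'pos|force'
```

```text
tool_pos: [602.1, 11.4, 99.9]
contact_force: [0.3, -1.0, -0.8]
finger_force: 30.0
tool_pos: [602.1, 11.3, 93.9]
contact_force: [-0.0, -0.4, -1.0]
finger_force: 30.0
```

Pins are in the slots with no side force. Pressing against the spring.

```bash
python3 -m handwheel '[[[0,0,0],[0,0,0.004],0.2],[[0,0,0],[0,0,0.008],0.2],[[0,0,0],[0,0,0.012],0.2],[[0,0,0],[0,0,0.015],0.2],[[0,0,0],[0,0,0.015],0.2],[[0,0,0],[0,0,0.015],0.2]]'|egrep 'pos|force'; python3 - <<'E'
from h import *
o=get_obs();print(o['moment'])
E
```

```text
tool_pos: [602.5, 11.5, 80.8]
contact_force: [-3.2, 1.0, 12.4]
finger_force: 30.0
[0.19913435 0.66268458 0.01354376]
```

```bash
python3 -m handwheel '[[[0,0,6],[0,0,0],0.2],[[0,0,12],[0,0,0],0.2],[[0,0,18],[0,0,0],0.2],[[0,0,24],[0,0,0],0.2],[[0,0,30],[0,0,0],0.2],[[0,0,36],[0,0,0],0.2],[[0,0,42],[0,0,0],0.2],[[0,0,45],[0,0,0],0.2],[[0,0,45],[0,0,0],0.2]]'|egrep 'pos|force|rot'; python3 - <<'E'
from h import *
o=get_obs();print(o['moment'],o['tcp_rot'])
E
```

```text
tool_pos: [604.0, 11.2, 81.4]
tcp_rot: [3.138, 0.004, 2.397]
contact_force: [0.2, -1.0, 11.0]
finger_force: 30.0
[ 0.0147251   0.03415287 -0.06491188] [3.13827526 0.00431519 2.39702153]
```

```bash
python3 -m handwheel '[[[0,0,6],[0,0,0.001],0.2],[[0,0,12],[0,0,0.001],0.2],[[0,0,18],[0,0,0.001],0.2],[[0,0,24],[0,0,0.001],0.2],[[0,0,30],[0,0,0.001],0.2],[[0,0,36],[0,0,0.001],0.2],[[0,0,42],[0,0,0.001],0.2],[[0,0,45],[0,0,0.001],0.2],[[0,0,46],[0,0,0.001],0.2],[[0,0,46],[0,0,0.001],0.2]]'|egrep 'pos|force|rot'; python3 - <<'E'
from h import *
o=get_obs();print(o['moment'],np.degrees(o['tcp_rot'])[2]-90,o['joint_positions'][5])
E
```

```text
tool_pos: [603.8, 11.2, 80.5]
tcp_rot: [3.137, 0.001, 1.595]
contact_force: [-0.5, -0.5, 12.0]
finger_force: 30.0
[-0.14594322  0.24818607  0.11567413] 1.4086216959177733 -0.13290376845361176
```

```bash
python3 -m handwheel '[[[0,0,2],[0,0,0.001],0.2],[[0,0,3],[0,0,0.003],0.2],[[0,0,3],[0,0,0.004],0.2],[[0,0,3],[0,0,0.004],0.2],[[0,0,3],[0,0,0.004],0.2]]'|egrep 'pos|force|rot'; python3 - <<'E'
from h import *
o=get_obs();print(o['moment'],np.degrees(o['tcp_rot'])[2]-90)
s=snap('side')
c=snap('wrist')
R=Ro.from_euler('xyz',o['tcp_rot']);P=pts(c).reshape(-1,3)
T=R.inv().apply(P-o['tool_pos']);k=(abs(T[:,0])<26)&(abs(T[:,1])<16)&(T[:,2]>-75)&(T[:,2]<-30);X=T[k]
print('top tool z',np.median(X[X[:,2]<X[:,2].min()+6][:,2]))
k=(abs(P[:,2]-121)<8)&(abs(P[:,0]-603)<30)&(abs(P[:,1]-11)<30);print(k.sum(),cv2.minAreaRect(P[k][:,:2].astype(np.float32)),np.median(P[k][:,2]))
E
```

```text
tool_pos: [604.0, 11.3, 80.1]
tcp_rot: [3.134, 0.001, 1.545]
contact_force: [-8.4, 0.8, 35.3]
finger_force: 30.1
[-0.09398218  2.0279154   0.36413503] -1.4945546562121166
top tool z -39.087849743471715
6086 ((603.3522338867188, 10.852781295776367), (37.08824157714844, 56.16074752807617), 88.85022735595703) 119.03445407390666
```

```bash
python3 -m handwheel '[[[0,0,0],[0,0,-0.001],0.2],[[0,0,0],[0,0,-0.001],0.2],[[0,0,0],[0,0,-0.001],0.2],[[0,0,0],[0,0,-0.001],0.2],[[0,0,0],[0,0,-0.001],0.2],[[0,0,0],[0,0,-0.001],0.2]]'; python3 - <<'E'
from h import *
panels()
o=get_obs();print(o['contact_force'],o['moment'],o['tool_pos'],np.degrees(o['tcp_rot']))
s=snap('side');im=cv2.resize(s['image'][130:250,230:350][:,:,::-1],(600,600),interpolation=2);cv2.imwrite('pics/s6.png',im)
E
```

```text
time: 19.3
tool_pos: [604.1, 11.3, 80.2]
tcp_rot: [3.135, 0.001, 1.545]
contact_force: [-5.8, 0.1, 28.5]
grip_width: 35.7
finger_force: 30.1
side L 262 top z 72.5 r at top 69.9
side R 717 top z 73.1 r at top 75.0
side N 291 top z 73.8 r at top 72.8
top L 69 top z 73.9 r at top 71.5
top R 120 top z 74.1 r at top 74.2
top N 25 top z 73.0 r at top 70.6
[-6.60423268  1.24041235 28.56214609] [-0.06230448  1.61302778  0.35186333] [604.0250714   11.23999364  80.1509052 ] [1.79617008e+02 4.82703472e-02 8.84979503e+01]
```

View pics/s6.png

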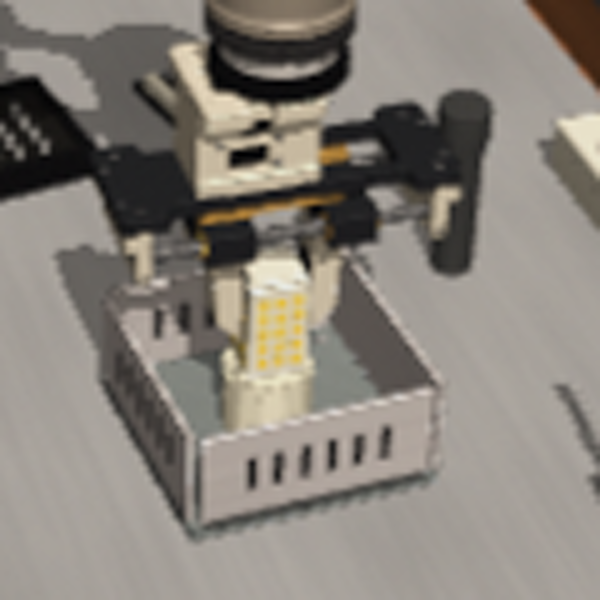

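The lamp's body sits on the rim at crop (272,370), turned to the stop and still gripped. The three panels are upright, with the torch and the other things untouched.

```bash
python3 -c "
from plant import close_job;print(close_job())"
```

```text
the job is handed in; nothing more can be done
None
```

I've handed in the job at about 19 s of the 72 s allowed: all three panels are upright, and the white LED lamp is pressed onto the holder's rim with about 28 N, turned clockwise just past 90° to the stop and still gripped; I disturbed nothing else that I could see, and no verdict came back.

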